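# Put the snack stall's counter in order after the rush

## Task

The rush is over: put what is lying about on the counter back into the tray where its kind is kept, as shown by the one already in each tray. Stand both beakers upright in the beaker tray and both tins upright in the tin tray, flat on the tray's floor, and lay the spreading knife flat and lengthwise in the cutlery tray beside the other knife, its blade pointing the same way. Set everything down gently without dropping it or knocking anything over, and leave the pickle jar and the mustard jar where they are.

Things in the scene. Friction and masses are not known exactly. Their poses are not given: they have to be found in the camera images.
- beaker_a_mid (a point): one of two alike: handleless stoneware beaker, open at the top, tan with a brown band: 60 mm across (straight sides from 22 mm up; foot 50 mm), 66 mm high, 0.11 to 0.22 kg, standing upright on the counter. The point is its centre, half-way up (33 mm above its underside); z up. Hollow, wall 5 mm: grasp it across the outside
- beaker_b_mid (a point): the other of two alike: handleless stoneware beaker, open at the top, tan with a brown band: 60 mm across (straight sides from 22 mm up; foot 50 mm), 66 mm high, 0.11 to 0.22 kg, standing upright on the counter. The point is its centre, half-way up (33 mm above its underside); z up. Hollow, wall 5 mm: grasp it across the outside
- tin_a_mid (a point): one of two alike: closed round pate tin, steel with a pale paper band and a small flat ring pull on its lid: 58 mm across, 52 mm high, 0.11 to 0.21 kg, standing upright on the counter. The point is its centre, half-way up (26 mm above its underside); z up
- tin_b_mid (a point): the other of two alike: closed round pate tin, steel with a pale paper band and a small flat ring pull on its lid: 58 mm across, 52 mm high, 0.11 to 0.21 kg, standing upright on the counter. The point is its centre, half-way up (26 mm above its underside); z up
- knife_grip (a point): loose spreading knife, 195 mm long, 70 g, resting on its dark wooden handle (98 long, 16 wide, 14 mm thick); thin steel blade, 22 mm wide, level with the handle's mid-height. The point is its balance point, in the handle, 7 mm above the underside, 68 mm from the handle's end, 127 mm from the blade's end. x along the knife towards the blade, z up
- beaker_tray: wooden beaker tray, 235 x 100 mm, fixed: floor 4 mm, walls 4 mm thick; long sides 12 mm high, ends 30 mm. Origin: underside centre; x lengthwise, away from the robot, y left, z up. A beaker fixed in it stands at x = +80 mm, y = 0; the rest (x -113 to +50 mm) is free: two more fit in line, centred at x = -69 and +6 mm
- tin_tray: cardboard tin tray, 235 x 100 mm, fixed: floor 4 mm, walls 4 mm thick; long sides 12 mm high, ends 30 mm. Origin: underside centre; x lengthwise, away from the robot, y left, z up. A tin fixed in it stands at x = +80 mm, y = 0; the rest (x -113 to +51 mm) is free: two more fit in line, centred at x = -69 and +6 mm
- cutlery_tray: pale wooden cutlery tray, 235 x 100 mm, fixed: floor 4 mm, walls 4 mm thick; long sides 12 mm high, ends 30 mm. Origin: underside centre; x lengthwise, away from the robot, y left, z up. A like knife fixed in it lies lengthwise, blade to +x, handle at y -44 to -28 mm; the rest is free: the loose one fits with its balance point at x = -30, y = +8 mm
- pickle_jar: bystander: green glass pickle jar with a green lid, 90 mm across, 130 mm high, loose. Origin: centre of its underside
- mustard_jar: bystander: amber glass mustard jar with paper label and white lid, 68 mm across, 85 mm high, loose. Origin: centre of its underside
Things that resemble listed ones, but are neither listed nor needed, are in the scene too. Leave any blue or red look-alike of the part that bears tin_b_mid alone. Of the things like the part that bears knife_grip, leave any that is yellow; of the rest the smaller one is meant.

How it is judged:
At the end, for the whole second after the job is handed in: Both beakers stand upright (0.12 rad) on the beaker tray's floor, both tins on the tin tray's, inside the walls; the knife lies flat on the cutlery tray's floor beside the other, within 0.2 rad of its line, blade the same way, lengthwise centred to 22 mm; all released and at rest (x of beaker_a_mid in the frame of beaker_tray between -0.088 and 0.024 m and y of beaker_a_mid in the frame of beaker_tray between -0.02 and 0.02 m and z of each of beaker_a_mid, beaker_b_mid in the frame of beaker_tray below 0.041 m and angle between each of beaker_a_mid, beaker_b_mid, tin_a_mid, tin_b_mid, knife_grip's own z axis and vertical below 0.12 rad and linear speed of each of beaker_a, beaker_b, tin_a, tin_b, knife below 0.02 m/s and contact force between the fingers and beaker_a below 0.05 N and x of beaker_b_mid in the frame of beaker_tray between -0.088 and 0.024 m and y of beaker_b_mid in the frame of beaker_tray between -0.02 and 0.02 m and contact force between the fingers and beaker_b below 0.05 N and x of tin_a_mid in the frame of tin_tray between -0.088 and 0.026 m and y of tin_a_mid in the frame of tin_tray between -0.021 and 0.021 m and z of each of tin_a_mid, tin_b_mid in the frame of tin_tray below 0.034 m and contact force between the fingers and tin_a below 0.05 N and x of tin_b_mid in the frame of tin_tray between -0.088 and 0.026 m and y of tin_b_mid in the frame of tin_tray between -0.021 and 0.021 m and contact force between the fingers and tin_b below 0.05 N and x of knife_grip in the frame of cutlery_tray between -0.052 and -0.008 m and y of knife_grip in the frame of cutlery_tray between -0.025 and 0.042 m and z of knife_grip in the frame of cutlery_tray below 0.016 m and contact force between the fingers and knife below 0.05 N and angle between the x axis of knife_grip and the x axis of cutlery_tray, either way round below 0.2 rad); the robot touches nothing.
It fails at once if a beaker or tin is knocked over (angle between any of beaker_a_mid, beaker_b_mid, tin_a_mid, tin_b_mid's own z axis and vertical above 0.7 rad).
It fails at once if something is dropped or flung (moves faster than 0.8 m/s, a fall of about 3 cm, with no finger on it) ((linear speed of beaker_a above 0.8 m/s and contact force between the fingers and beaker_a below 0.01 N) or (linear speed of beaker_b above 0.8 m/s and contact force between the fingers and beaker_b below 0.01 N) or (linear speed of tin_a above 0.8 m/s and contact force between the fingers and tin_a below 0.01 N) or (linear speed of tin_b above 0.8 m/s and contact force between the fingers and tin_b below 0.01 N) or (linear speed of knife above 0.8 m/s and contact force between the fingers and knife below 0.01 N)).
It fails at once if the pickle jar or the mustard jar is moved by more than 20 mm (distance of any of pickle_jar, mustard_jar from where it was at the start of the episode above 0.02 m).
It also fails if it takes over 141 s, if anything falls off the work surface, if the arm or the gripper's body presses on something with over 40 N, if the wrist force passes 120 N, or if a joint passes its speed limit or range.

## Robot

A 6-joint arm with a two-finger parallel gripper is mounted at the origin on the work surface. World frame = base frame: x ahead of the robot, y to its left, z up, the work surface at z = 0. Lengths are in m, angles in rad, forces in N, time in s.
With the tool pointing down it reaches from about 0.375 to 0.9 m from the base axis. Payload 3.1 kg.
Tool frame: the origin (TCP) lies between the finger pads; the fingertips stand ctrl.tip_reach ahead of it and the grasp point (between the pads) lies 3 mm ahead of it (ctrl.tip_reach is the distance from the TCP to the fingertips, in m); z points along the fingers, y is the line along which they close (so a half turn about z gives the same grasp; the last joint's range is limited). The gripper opens to 85 mm and grips with 20 to 120 N. Pads are 22 mm wide; open, the fingers measure 114 mm over their backs; the gripper's body (76 mm by 85 mm) begins 54 mm behind the grasp point. The pads swing forward as they close: fully open they stand 13 mm farther back than shut.
Start: joints at [0.932, 0.527, 1.433, -0, 1.181, -0.178], TCP at [0.277, 0.56, 0.253] pointing down, gripper open.
Joint ranges: [-3.08, 3.08], [-0.75, 2.2], [0.22, 2.44], [-1.43, 4.57], [0, 2.65], [-2.85, 2.85]. Speed limits (rad/s): [2.79, 2.79, 3.14, 3.14, 3.14, 3.14].

## Interface

Orientations are given as a unit quaternion [x, y, z, w].
In Python, from rig import ctrl gives the robot as it stands. The module is installed in compiled form; this text tells all that it offers. Calls block until the motion is done:
- ctrl.move_pose(position, orientation): joint-space move of the TCP to a pose.
- ctrl.move_linear(position, orientation=None, velocity=0.15): straight line of the TCP; orientation=None keeps the orientation; velocity is the mean speed in m/s.
- ctrl.move_joints(angles): joint-space move.
- ctrl.open() and ctrl.close_gripper(grasp_force=None): open the fingers fully, or close them until they stop; grasp_force is the grip in N (None keeps the last).
- ctrl.dwell(seconds).
- ctrl.solve_ik(position, orientation): joint angles nearest the present ones, or None.
- ctrl.sense(): the state.
- ctrl.grab_frame(name): name is "scene" or "side" or "wrist"; returns a dict with "image" (384x512x3 uint8, red, green, blue), "K" (3x3 intrinsics, pixels), "dist" ([k1, k2, p1, p2, k3] as OpenCV has them; the pictures are not rectified), "rvec" (rotation vector, rad) and "tvec" (3), from world to camera coordinates, as OpenCV has them; the wrist camera has in their place "hand_eye" (4x4, takes a point from camera to tool coordinates, whose origin is the TCP and whose axes are the flange's). Camera axes: x right, y down, z forward; pixel columns grow to the right and rows downward; lengths in m; the calibration is good to about 2 mm. A picture is of the moment at which its call begins: read the wrist's pose just before it. There is no depth.
A pose or a line that the arm cannot do raises ctrl.Unreachable and nothing moves.
- ctrl.sign_off(): hands the job in; it is judged then, once.
The state is a dict: "time": time; "joint_pos": joint angles; "joint_vel": joint speeds; "effort": joint torques, N m; "tool_pos": TCP position; "tcp_rot": TCP orientation; "wrist_force": force on the tool from outside, world axes, zero at the start; "ft_torque": the same for the moment, N m; "gripper_width": opening from 0.0 (shut) to 1.0 (fully open); "grasp_force": force on a finger pad.
Only numpy, scipy, OpenCV 4.12 (cv2) and the standard library are available. Lean on these libraries where they do the work, as an engineer would, in place of code of your own. Each camera call takes 0.05 s, during which the arm holds its last target. There are 200 camera calls.

## Working session

There is one attempt and no reset: what is moved stays moved. The work goes in short steps, each a Python script; the robot and the scene stay as the last script left them, time stands still between calls to the robot, and variables do not carry over. Pictures are saved under pics/ and viewed, at most 14 in all, crops included, and the job is handed in when it is done.

```bash
mkdir -p pics
python3 - <<'E'
from rig import ctrl
import cv2,numpy as np
s=ctrl.sense();print(s['tcp_rot'],s['time'],ctrl.tip_reach)
for n in("scene","side"):
    f=ctrl.grab_frame(n);cv2.imwrite(f'pics/{n}0.png',cv2.resize(f['image'][:,:,::-1],(800,600),interpolation=cv2.INTER_CUBIC))
    cv2.imwrite(f'{n}.png',f['image'][:,:,::-1])
    R=cv2.Rodrigues(f['rvec'])[0];print(n,f['K'].tolist(),f['dist'],(-R.T@np.ravel(f['tvec'])).round(3))
E
```

```text
[ 2.27876557e-01  9.73689387e-01 -1.03187151e-03 -4.33748664e-04] 0.0 0.022
scene [[378.58802709871503, 0.0, 253.89505769885324], [0.0, 378.58802709871503, 195.11299341260258], [0.0, 0.0, 1.0]] [-0.11927612  0.          0.          0.          0.        ] [ 0.982 -0.648  0.789]
side [[483.37033468947135, 0.0, 257.0055622322633], [0.0, 483.37033468947135, 188.79235179855038], [0.0, 0.0, 1.0]] [-0.12238388  0.          0.          0.          0.        ] [ 0.076 -0.731  0.985]
```

View pics/scene0.png

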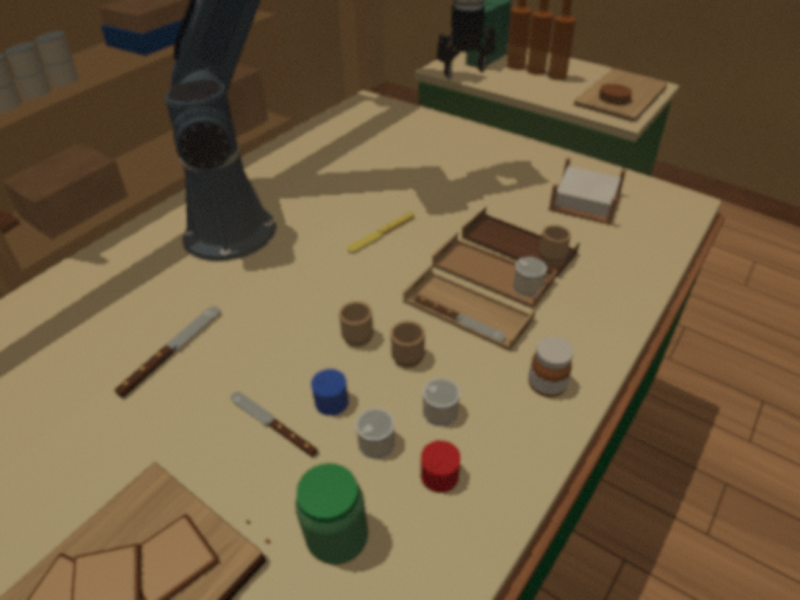

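View pics/side0.png

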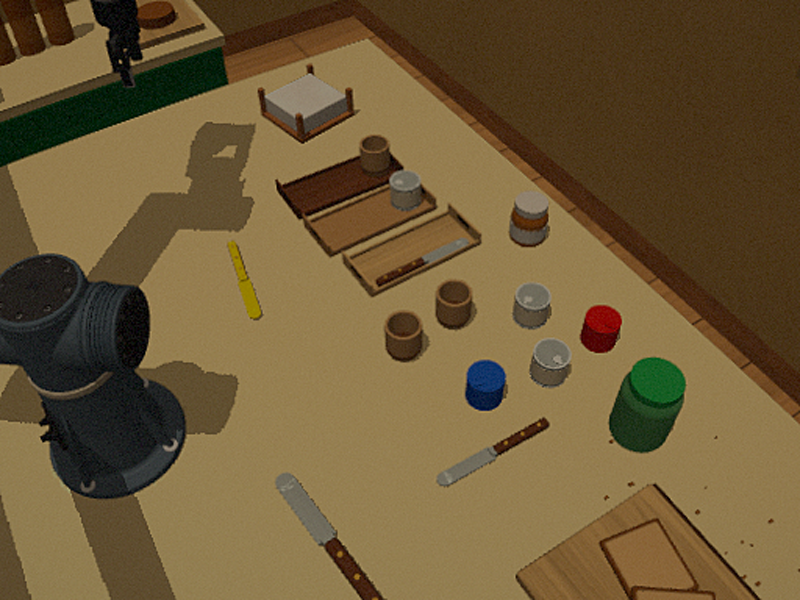

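The side view shows the beakers' rims at about (404,322) and (454,291), and the tins' lids at (532,296) and (551,354). The small knife runs from its blade tip at (440,482) to its handle end at (549,421). The trays are at upper centre. The blue, red and yellow look-alikes and the larger knife stay where they are.

```bash
cat > h.py <<'E'
from rig import ctrl
import cv2,numpy as np
from scipy.spatial.transform import Rotation as Ro
def cast(f,uv,z,T=None):
    """rays through pixels onto the plane at height z; T = camera-to-world for the wrist"""
    if T is None:
        R=cv2.Rodrigues(f['rvec'])[0].T; c=-R@np.ravel(f['tvec'])
    else: R,c=T[:3,:3],T[:3,3]
    p=cv2.undistortPoints(np.float64(uv).reshape(-1,1,2),f['K'],f['dist'])[:,0]
    d=np.c_[p,np.ones(len(p))]@R.T
    return c+d*((z-c[2])/d[:,2])[:,None]
def wrist():
    s=ctrl.sense();f=ctrl.grab_frame("wrist");T=np.eye(4)
    T[:3,:3]=Ro.from_quat(s['tcp_rot']).as_matrix();T[:3,3]=s['tool_pos']
    return f,T@f['hand_eye']
def down(yaw):
    """tool down, closing line (tool y) at angle yaw from world x, fingers' y = yaw"""
    y=np.array([np.cos(yaw),np.sin(yaw),0]);z=np.array([0,0,-1.])
    return Ro.from_matrix(np.c_[np.cross(y,z),y,z]).as_quat()
E
python3 - <<'E'
from h import *
pts={'side':{'bk1':(404,322,66),'bk2':(454,291,66),'tinF':(532,296,52),'tinN':(551,354,52),'tb':(375,145,70),'tt':(405,184,56),
 'kTip':(440,482,7),'kEnd':(549,421,7),'bigTip':(278,477,7),'blue':(486,373,52),'red':(602,318,52),'pick':(657,382,130),'must':(532,204,85),
 'cutNear':(373,292,0),'cutFarR':(480,243,0),'tkEnd':(378,280,11),'tkTip':(465,242,11),'cutL':(345,263,12)},
'scene':{'bk1':(357,313,66),'bk2':(408,332,66),'tinF':(441,390,52),'tinN':(376,424,52),'tb':(556,237,70),'tt':(531,266,56),
 'kTip':(233,396,7),'kEnd':(315,452,7),'bigTip':(218,312,7),'blue':(330,382,52),'red':(441,456,52),'pick':(329,492,130),'must':(553,352,85),
 'cutNear':(405,301,0),'cutFarR':(514,346,0),'tkEnd':(417,300,11),'tkTip':(505,338,11)}}
for n,d in pts.items():
    f=ctrl.grab_frame(n)
    for k,(u,v,z) in d.items():
        print(n,k,cast(f,[((u+.5)/1.5625-.5,(v+.5)/1.5625-.5)],z/1000)[0,:2].round(3))
E
```

```text
side bk1 [ 0.459 -0.087]
side bk2 [ 0.562 -0.075]
side tinF [ 0.671 -0.143]
side tinN [ 0.622 -0.253]
side tb [0.646 0.322]
side tt [0.641 0.204]
side kTip [ 0.372 -0.323]
side kEnd [ 0.567 -0.327]
side bigTip [ 0.179 -0.193]
side blue [ 0.517 -0.228]
side red [ 0.737 -0.241]
side pick [ 0.67 -0.41]
side must [0.785 0.007]
side cutNear [0.477 0.046]
side cutFarR [0.704 0.044]
side tkEnd [0.494 0.057]
side tkTip [0.675 0.052]
side cutL [0.464 0.123]
scene bk1 [ 0.464 -0.09 ]
scene bk2 [ 0.565 -0.076]
scene tinF [ 0.674 -0.139]
scene tinN [ 0.631 -0.251]
scene tb [0.656 0.315]
scene tt [0.651 0.217]
scene kTip [ 0.377 -0.324]
scene kEnd [ 0.565 -0.324]
scene bigTip [ 0.196 -0.199]
scene blue [ 0.52  -0.229]
scene red [ 0.742 -0.241]
scene pick [ 0.684 -0.408]
scene must [0.793 0.007]
scene cutNear [0.472 0.042]
scene cutFarR [0.705 0.058]
scene tkEnd [0.497 0.049]
scene tkTip [0.686 0.057]
```

Run:
```python
from h import *
print(Ro.from_quat(ctrl.sense()['tcp_rot']).as_matrix().round(2).tolist())
for n,p in(('trays',(.55,.2,.42)),('objs',(.53,-.17,.42))):
    for yaw in(np.pi/2,-np.pi/2): print(yaw,ctrl.solve_ik(p,down(yaw)))
    ctrl.move_pose(p,down(-np.pi/2 ))
    f,T=wrist();cv2.imwrite(f'{n}.png',f['image'][:,:,::-1]);np.savez(n,T=T,K=f['K'],dist=f['dist'],image=f['image'])
    cv2.imwrite(f'pics/{n}.png',cv2.resize(f['image'][:,:,::-1],(800,600),interpolation=cv2.INTER_CUBIC))
    print(T.round(3).tolist(),f['K'][0,0],ctrl.sense()['time'],ctrl.sense()['joint_pos'])
```

```text
[[-0.9, 0.44, -0.0], [0.44, 0.9, -0.0], [0.0, -0.0, -1.0]]
1.5707963267948966 [ 1.57947617e-01  3.28957000e-01  1.29816805e+00 -4.44089210e-16
  1.51446761e+00 -1.41284871e+00]
-1.5707963267948966 [ 1.57947617e-01  3.28957000e-01  1.29816805e+00 -4.44089210e-16
  1.51446761e+00  1.72874394e+00]
[[0.002, -0.956, -0.295, 0.625], [-1.0, -0.002, 0.0, 0.201], [-0.001, 0.295, -0.956, 0.541], [0.0, 0.0, 0.0, 1.0]] 271.4473509822786 2.0083 [1.59131700e-01 3.29289480e-01 1.29879002e+00 2.57688820e-04
 1.51441314e+00 1.72842433e+00]
1.5707963267948966 [-5.11159758e-01  2.82272877e-01  1.36640577e+00 -4.44089210e-16
  1.49291401e+00 -2.08195608e+00]
-1.5707963267948966 [-5.11159758e-01  2.82272877e-01  1.36640577e+00 -4.44089210e-16
  1.49291401e+00  1.05963657e+00]
[[0.002, -0.956, -0.294, 0.606], [-1.0, -0.002, 0.0, -0.169], [-0.001, 0.294, -0.956, 0.541], [0.0, 0.0, 0.0, 1.0]] 271.4473509822786 3.4417 [-5.09051392e-01  2.82104138e-01  1.36648547e+00  4.93028952e-04
  1.49299481e+00  1.05984289e+00]
```

View pics/trays.png

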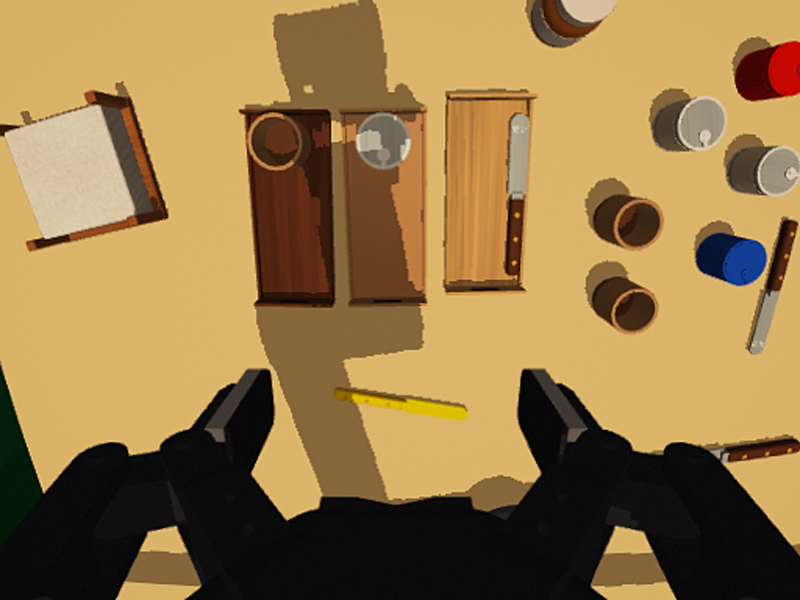

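View pics/objs.png

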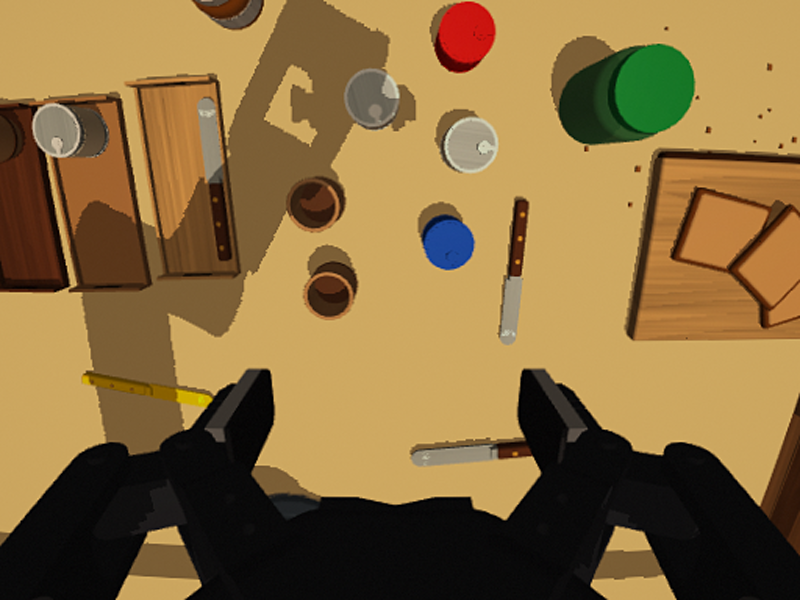

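The tray view shows the three trays with the fixed beaker at (277,140), the fixed tin at (383,140) and the fixed knife at x≈517, blade to +x. The counter view shows the beaker rims at (316,203) and (330,295), the tins at (372,98) and (470,144), and the knife from its tip at (507,341) to its handle end at (521,199).

Run:
```python
from h import *
P=lambda a:(np.array(a,float)+.5)/1.5625-.5
d=np.load('trays.npz');f=dict(K=d['K'],dist=d['dist'])
C=lambda a,z:cast(f,P(a),z,d['T'])[:,:2]
for n,q,it in(('beaker',[(241,110),(332,109),(333,305),(255,304)],((277,140),.07)),('tin',[(342,108),(427,107),(427,303),(347,304)],((383,140),.056)),('cut',[(445,92),(537,95),(525,292),(444,292)],None)):
    c=C(q,.03);m=c.mean(0);ax=(c[0]+c[1]-c[2]-c[3])/2;yaw=np.arctan2(ax[1],ax[0])
    print(n,c.round(3).tolist(),'centre',m.round(4),'len',np.linalg.norm(ax).round(3),'yaw',yaw.round(3),'w',np.linalg.norm(c[0]-c[1]).round(3),np.linalg.norm(c[2]-c[3]).round(3))
    if it: print('  item',C([it[0]],it[1]).round(4),'expect',(m+.08*np.array([np.cos(yaw),np.sin(yaw)])).round(4))
print('fixed knife tip,end',C([(519,114),(513,275)],.011).round(3).tolist())
d=np.load('objs.npz')
for n,p,z in(('bk2',(316,203),.066),('bk1',(330,295),.066),('tinF',(372,98),.052),('tinN',(470,144),.052),('tip',(507,342),.007),('end',(521,199),.01),('joint',(516,277),.007),('blue',(448,243),.052),('must',(0,0),.0),('pickletop',(655,88),.13)):
    print(n,C([p],z).round(4))
```

```text
beaker [[0.686, 0.376], [0.686, 0.273], [0.454, 0.28], [0.455, 0.38]] centre [0.5701 0.3273] len 0.232 yaw -0.025 w 0.104 0.1
  item [[0.6508 0.3263]] expect [0.6501 0.3253]
tin [[0.687, 0.261], [0.688, 0.166], [0.457, 0.161], [0.455, 0.262]] centre [0.5717 0.2125] len 0.232 yaw 0.009 w 0.095 0.102
  item [[0.651  0.2146]] expect [0.6517 0.2132]
cut [[0.704, 0.146], [0.702, 0.042], [0.472, 0.037], [0.471, 0.14]] centre [0.5873 0.0913] len 0.232 yaw 0.026 w 0.104 0.103
fixed knife tip,end [[0.684, 0.056], [0.489, 0.049]]
bk2 [[ 0.5654 -0.0806]]
bk1 [[ 0.4591 -0.0918]]
tinF [[ 0.6754 -0.143 ]]
tinN [[ 0.6286 -0.2501]]
tip [[ 0.3741 -0.3217]]
end [[ 0.5665 -0.3234]]
joint [[ 0.4661 -0.3261]]
blue [[ 0.5185 -0.2297]]
must [[0.8118 0.3116]]
pickletop [[ 0.678 -0.406]]
```

```bash
cat >> h.py <<'E'
TR={'b':(.5704,.3275,0.),'t':(.5715,.2130,.004),'c':(.5873,.0913,.026)}
def inT(t,x,y):
    cx,cy,a=TR[t];return np.array([cx+x*np.cos(a)-y*np.sin(a),cy+x*np.sin(a)+y*np.cos(a)])
def xfer(src,dst,zg,yaw_s=-np.pi/2,yaw_d=-np.pi/2,F=40,zt=.2):
    q,r=down(yaw_s),down(yaw_d);g=lambda p,z:[p[0],p[1],z]
    st=lambda m:print(m,(lambda s:(round(s['time'],1),round(s['gripper_width'],3),round(s['grasp_force'],1),s['wrist_force'].round(1) if hasattr(s['wrist_force'],'round') else s['wrist_force'],np.round(s['tool_pos'],4)))(ctrl.sense()))
    ctrl.open();ctrl.move_pose(g(src,zt),q)
    ctrl.move_linear(g(src,zg),q,.12);ctrl.close_gripper(F);st('gripped')
    ctrl.move_linear(g(src,zg+.03),q,.06);ctrl.move_linear(g(src,zt),q,.15);st('lifted')
    if yaw_s==yaw_d: ctrl.move_linear(g(dst,zt),r,.2)
    else: ctrl.move_pose(g(dst,zt),r)
    ctrl.move_linear(g(dst,zg+.02),r,.12);ctrl.move_linear(g(dst,zg+.0045),r,.02);st('placed')
    ctrl.open();ctrl.dwell(.2);st('open');ctrl.move_linear(g(dst,zt),r,.12)
E
python3 - <<'E'
from h import *
xfer((.5650,-.079),inT('b',.006,0),.045)
f,T=wrist();cv2.imwrite('pics/b1.png',cv2.resize(f['image'][:,:,::-1],(640,480)))
E
```

```text
gripped (6.4, 0.685, 43.6, array([-0.7,  1.2,  5.2]), array([ 0.5655, -0.079 ,  0.0459]))
lifted (8.1, 0.688, 43.2, array([-0.5,  0.4, -1.9]), array([ 0.5642, -0.0787,  0.1991]))
placed (12.4, 0.683, 43.7, array([-2.4, -1.2,  3.6]), array([0.5761, 0.3274, 0.0499]))
open (13.0, 1.0, 0.0, array([ 0.2, -0.3,  0.1]), array([0.5765, 0.3275, 0.0494]))
```

View pics/b1.png

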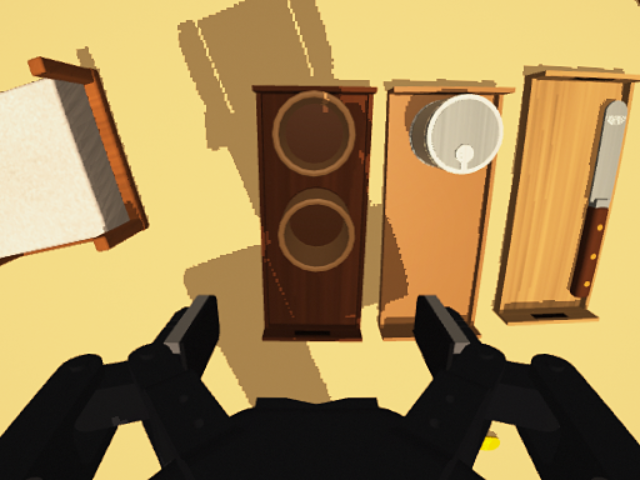

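The first beaker stands centred in its tray, at (316,234), in line with the fixed one. I'll do the other beaker and both tins the same way.

Run:
```python
from h import *
xfer((.4600,-.0915),inT('b',-.069,0),.045)
xfer((.6745,-.142),inT('t',.006,0),.037)
xfer((.6285,-.2505),inT('t',-.069,0),.037)
ctrl.move_pose([.48,-.3245,.25],down(np.pi/2))
f,T=wrist();cv2.imwrite('pics/k1.png',cv2.resize(f['image'][:,:,::-1],(800,600)))
np.savez('k1',T=T,K=f['K'],dist=f['dist'])
f=ctrl.grab_frame('side');cv2.imwrite('pics/side1.png',cv2.resize(f['image'][60:220,150:350][:,:,::-1],None,fx=3,fy=3))
```

```text
gripped (18.1, 0.699, 42.4, array([-1.7,  0.3,  5.9]), array([ 0.4603, -0.0916,  0.0459]))
lifted (19.7, 0.699, 43.3, array([-0.2,  0.2, -1.2]), array([ 0.4593, -0.0912,  0.1992]))
placed (24.2, 0.699, 43.8, array([-1.4, -0.8,  5.2]), array([0.5011, 0.3274, 0.05  ]))
open (24.8, 0.998, 0.0, array([-0.7, -0.2,  0.1]), array([0.5014, 0.3275, 0.0494]))
gripped (30.1, 0.665, 43.3, array([-1. , -0.5,  4. ]), array([ 0.6751, -0.1423,  0.038 ]))
lifted (31.8, 0.667, 43.0, array([ 0. , -0.4, -2.4]), array([ 0.6737, -0.1417,  0.1988]))
placed (36.0, 0.668, 43.6, array([-2.6,  0.1,  4.8]), array([0.5772, 0.213 , 0.0419]))
open (36.6, 1.002, 0.0, array([-0.9,  0.2, -0.4]), array([0.5775, 0.213 , 0.0414]))
gripped (41.9, 0.667, 43.2, array([-1.4,  1.1,  4.3]), array([ 0.629 , -0.2507,  0.0379]))
lifted (43.6, 0.666, 43.0, array([-0.8, -0.1, -1.9]), array([ 0.6277, -0.25  ,  0.1988]))
placed (48.4, 0.665, 43.5, array([-2.8, -0.5,  5.1]), array([0.5022, 0.2127, 0.0419]))
open (49.0, 1.001, 0.0, array([-0.7, -0.2, -0.8]), array([0.5025, 0.2127, 0.0414]))
```

View pics/k1.png

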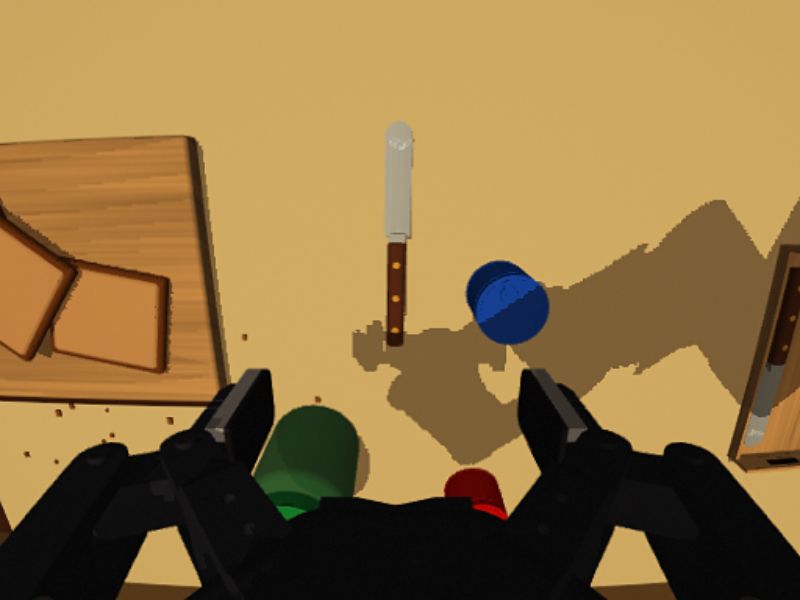

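View pics/side1.png

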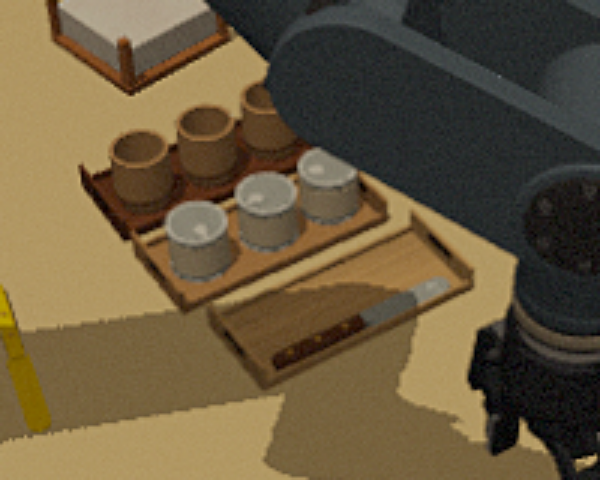

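Both beakers and both tins stand upright in line in their trays. The knife is straight ahead: tip (399,122), bolster (397,241), handle end (395,346).

Run:
```python
from h import *
d=np.load('k1.npz')
p=cast(dict(K=d['K'],dist=d['dist']),(np.array([(399,122),(397,241),(396,346)],float)+.5)/1.5625-.5,.009,d['T'])[:,:2];print(p.round(4))
tip,_,end=p;u=(tip-end);L=np.linalg.norm(u);u/=L;g=end+.068/.195*L*u
a=np.arctan2(-u[1],-u[0]);print(L,g,a)
assert .185<L<.205 and abs(a)<.1 and np.hypot(*(g-[.4995,-.3245]))<.008
xfer(g,inT('c',-.030,.020),.030,np.pi/2+a,-np.pi/2+.026,F=30,zt=.22)
c=inT('c',-.05,.05)
ctrl.move_pose([c[0],c[1],.3],down(-np.pi/2))
f,T=wrist();cv2.imwrite('pics/k2.png',cv2.resize(f['image'][:,:,::-1],(800,600)))
```

```text
[[ 0.372  -0.3213]
 [ 0.4684 -0.3227]
 [ 0.5667 -0.3234]]
0.1946988379876811 [ 0.49876934 -0.3226804 ] -0.010828645545437094
gripped (56.9, 0.167, 30.1, array([-0.3, -0. ,  2.5]), array([ 0.4989, -0.3228,  0.0302]))
lifted (58.7, 0.176, 29.8, array([-1.2,  0.8, -1.4]), array([ 0.4982, -0.3222,  0.219 ]))
placed (64.4, 0.175, 29.8, array([ 0.2, -0.9, -0.5]), array([0.5569, 0.1105, 0.0345]))
open (65.3, 0.997, 0.0, array([-0.1,  0.4,  0.2]), array([0.5568, 0.1105, 0.0345]))
```

View pics/k2.png

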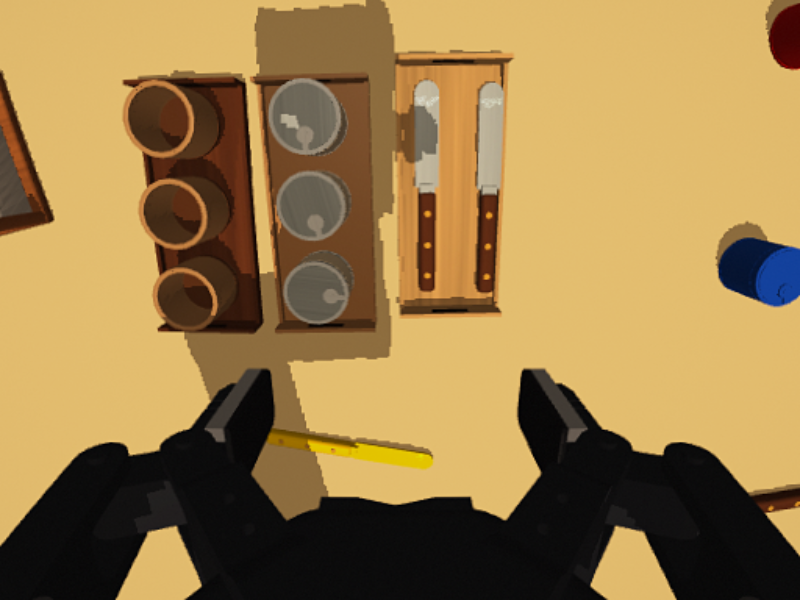

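The knife lies beside the fixed one, handle at (427,245), with the blade ends level and pointing the same way. All the beakers and tins are upright in their trays.

```bash
python3 -c "
from rig import ctrl
ctrl.dwell(.5);print(ctrl.sign_off())"
```

```text
the job is handed in; nothing more can be done
None
```

Job handed in (no verdict returned): both beakers, both tins and the spreading knife are in their trays, upright or flat as asked in the last camera view, and neither jar was touched.

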